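Rank rock cores by height on a display rail

TASK

Stand the four rock cores on the four cork pads of the grey display rail in order of height, one on each pad, with the shortest beside the red dot and the tallest beside the white dot. Leave each core upright, centred on its pad and let go, and leave the small beaker where it stands.

Things in the scene. Friction and masses are not known exactly. Their poses are not given: they have to be found in the camera images.
- core_pale: pale off-white rock core: a solid upright cylinder, 25 mm in diameter and 30 mm tall, loose; origin at the centre of its underside, z up its axis. At the start it stands on a fixed blue bench mat whose top is 3 mm above the bench. Of the four cores it is the shortest.
- core_grey: mid-grey rock core: a solid upright cylinder, 25 mm in diameter and 36 mm tall, loose; origin at the centre of its underside, z up its axis. At the start it stands on a fixed blue bench mat whose top is 3 mm above the bench. Of the four cores it is the second shortest.
- core_dark: dark grey to black rock core: a solid upright cylinder, 25 mm in diameter and 42 mm tall, loose; origin at the centre of its underside, z up its axis. At the start it stands on a fixed blue bench mat whose top is 3 mm above the bench. Of the four cores it is the second tallest.
- core_red: reddish brown rock core: a solid upright cylinder, 25 mm in diameter and 50 mm tall, loose; origin at the centre of its underside, z up its axis. At the start it stands on a fixed blue bench mat whose top is 3 mm above the bench. Of the four cores it is the tallest.
- pad_1: mottled orange-brown cork disc 44 mm across, 3 mm thick, fixed on a grey board (the display rail: 64 x 380 x 12 mm, fixed on the bench). Origin: centre of its underside, 12 mm above the bench; its top, where a core stands, is at 15 mm. y axis along the rail, x across. The four like pads lie 75 mm apart in a line, in order pad_1 to pad_4 towards +y; this is an end pad.
- pad_2: mottled orange-brown cork disc 44 mm across, 3 mm thick, fixed on a grey board (the display rail: 64 x 380 x 12 mm, fixed on the bench). Origin: centre of its underside, 12 mm above the bench; its top, where a core stands, is at 15 mm. y axis along the rail, x across. The four like pads lie 75 mm apart in a line, in order pad_1 to pad_4 towards +y; this is an inner pad.
- pad_3: mottled orange-brown cork disc 44 mm across, 3 mm thick, fixed on a grey board (the display rail: 64 x 380 x 12 mm, fixed on the bench). Origin: centre of its underside, 12 mm above the bench; its top, where a core stands, is at 15 mm. y axis along the rail, x across. The four like pads lie 75 mm apart in a line, in order pad_1 to pad_4 towards +y; this is an inner pad.
- pad_4: mottled orange-brown cork disc 44 mm across, 3 mm thick, fixed on a grey board (the display rail: 64 x 380 x 12 mm, fixed on the bench). Origin: centre of its underside, 12 mm above the bench; its top, where a core stands, is at 15 mm. y axis along the rail, x across. The four like pads lie 75 mm apart in a line, in order pad_1 to pad_4 towards +y; this is an end pad.
- red_dot: red disc, 26 mm across, 3 mm thick, fixed on the rail beyond one of the two end pads (pad_1 or pad_4: it differs from start to start), 51.5 mm from that pad's centre; it marks the end of the row where the shortest core belongs. A like white disc marks the other end. Origin at the centre of its underside. Not a place for a core.
- beaker: bystander: small clear beaker, about 59 x 70 mm and 70 mm tall, standing loose on the bench at the robot's right; origin at the centre of its underside. To be left alone.
Not all that is in view belongs to the job. Leave any purple look-alike of the core_red alone. Leave any purple look-alike of the core_grey alone.

How it is judged:
By the outcome, as a careful person would: the job done as asked, in the order asked, and still so for the second after the job is handed in, with the robot touching nothing.
It also fails if it takes over 93 s, if anything falls off the work surface, if the arm or the gripper's body presses on something with over 40 N, if the wrist force passes 120 N, or if a joint passes its speed limit or range.

ROBOT

A 6-joint arm with a two-finger parallel gripper is mounted at the origin on a cart in front of the work surface, level with it; the furniture and walls round the work are solid. World frame = base frame: x ahead of the robot, y to its left, z up, the work surface at z = 0. Lengths are in m, angles in degrees, forces in N, time in s.
With the tool pointing down it reaches from about 0.25 to 0.775 m from the base axis. Payload 4 kg.
Tool frame: the origin (TCP) lies at the very end of the fingers, on their centre line; the grasp point (between the pads) lies 19 mm behind it; z points along the fingers, x is the direction in which the jaws open and shut, and the axes are right-handed (so a half turn about z gives the same grasp; the last joint's range is limited). The gripper opens to 85 mm and grips with 20 to 120 N. Pads are 22 mm wide; open, the fingers measure 114 mm over their backs; the gripper's body (76 mm by 85 mm) begins 54 mm behind the grasp point. The pads swing forward as they close: fully open they stand 13 mm farther back than shut.
Start: joints at [58.207, 4.996, 78.535, -0, 96.463, -5.907], TCP at [0.24, 0.495, 0.211] pointing down, gripper open.
Joint ranges: [-177.83, 177.83], [-43.37, 116.18], [15.69, 146.23], [-61.86, 241.86], [9.47, 152.12], [-147.06, 147.06]. Speed limits (degrees/s): [159.86, 159.86, 180, 180, 180, 180].

INTERFACE

Orientations are given as a 3x3 rotation matrix whose columns are the frame's x, y, z axes.
In Python, from rig import bot, viewer, spotter gives the robot as it stands.
- The arm moves only by the tool apply_moves, never from a script. Its argument "steps" is a list of rows, each a list of 6 numbers: the shift along the tool's x, y, z in cm, then the turn, a rotation vector about the tool's x, y, z in rad. A call has 1 to 20 rows; each row is the pose to reach, as a shift and turn from the pose measured when the call began, along the tool's axes at that moment; what a row does not reach only later rows make up. A row lasts 1/12 s, in which the tool goes at most 41.7 mm and 7.16 degrees, less where a joint would pass 70% of its speed; a pose out of reach is approached as far as the arm can. A call with a gripper value outside its range is refused whole. "jaw" is the closure, from -1 (fully open) to 1 (shut), set as the call begins (left out, the last holds). The fingers move at their own pace and stop on an object; "newtons" is the grip in N (left out, the last holds). Time passes only in rows, so rows that repeat a pose let the fingers close. It gives the time, the measured TCP pose, the force and the opening at its end, in the units of the state.
- bot.get_obs(): the state, without advancing time (a new reading comes with each control period).
- viewer.read_camera(name): name is "scene" or "top" or "wrist"; returns a dict with "img" (384x512x3 uint8, blue, green, red), "range_z" (384x512 float32, m along the optical axis (not along the pixel's ray), 0 where there is no reading), "intrinsics" (3x3 intrinsics, pixels), "cam_to_world" (4x4, takes a point from camera to world coordinates); the wrist camera has in their place "hand_eye" (4x4, takes a point from camera to tool coordinates, whose origin is the TCP and whose axes are the tool frame's). Camera axes: x right, y up, looking along -z (the intrinsics and any distortion apply to the point x, -y, -z); pixel columns grow to the right and rows downward; lengths in m; the calibration is good to about 2 mm. A picture is of the moment at which its call begins: read the wrist's pose just before it.
- bot.job_done(): hands the job in, once; it reports no verdict.
Trained networks look in a picture, given as the dict that the camera call returned (one of the last four; its "shot" number tells which), for a name from the list of things; names that differ only in an ending like _2 or _b are one class to them, and where a whole thing is asked for, a point or a joint stands for the part that bears it (a point fixed in the world has none). Each returns a list of dicts, best first, with "score" (0 to 1); they miss things now and then, are a little off and sometimes report something else, mostly with a low value. They report only what shows in the picture. A call takes as long as a camera call. They do not tell look-alikes from the thing itself.
- spotter.trace(target, picture): "region" (384x512 bool, what is visible of it).
- spotter.spot_point(target, picture): "xyz" ([x, y, z] in m, in world coordinates, good to about 4 mm: a listed point, or the origin of a listed thing).
The state is a dict: "time_s": time; "joint_positions": joint angles; "joint_velocities": joint speeds; "effort": joint torques, N m; "tool_pos": TCP position; "ee_rot": TCP orientation; "ft_force": force on the tool from outside, world axes, zero at the start; "moment": the same for the moment, N m; "width": finger opening in m.
Only numpy, scipy, OpenCV 4.12 (cv2) and the standard library are available. Lean on these libraries where they do the work, as an engineer would, in place of code of your own. Each camera call takes 0.05 s, during which the arm holds its last target. There are 200 camera calls.

## Working session

There is one attempt and no reset: what is moved stays moved. The work goes in short steps, Python scripts to look and compute and a tool call to move; the robot and the scene stay as the last step left them, time stands still between calls to the robot, and variables do not carry over. Pictures are saved under pics/ and viewed, about 12 in all and at most 16, crops included, and the job is handed in when it is done.

Besides the shell and the picture viewer there is one more tool, called after ">>>" as name(argument=value, ...), one argument or row to a line, values as JSON. apply_moves: Moves the arm, as the interface text tells. Its arguments: {"type":"object","properties":{"steps":{"type":"array","items":{"type":"array","items":{"type":"number"}}},"jaw":{"type":"number"},"newtons":{"type":"number"}},"required":["steps"]}

```bash
mkdir -p pics
cat > h.py <<'E'
import numpy as np, cv2
from rig import bot, viewer, spotter
np.set_printoptions(precision=4,suppress=True)
def world(p,mask=None,obs=None):
    K=np.array(p["intrinsics"]);d=p["range_z"];h,w=d.shape
    u,v=np.meshgrid(np.arange(w),np.arange(h))
    X=np.stack([(u-K[0,2])/K[0,0]*d,-(v-K[1,2])/K[1,1]*d,-d,np.ones_like(d)],-1)
    if "cam_to_world" in p: T=np.array(p["cam_to_world"])
    else:
        T0=np.eye(4);T0[:3,:3]=obs["ee_rot"];T0[:3,3]=obs["tool_pos"];T=T0@np.array(p["hand_eye"])
    W=(X@T.T)[...,:3];W[d==0]=np.nan
    return W
E
python3 - <<'E'
from h import *
o=bot.get_obs();print(o["time_s"],o["tool_pos"],np.array(o["ee_rot"]),o["width"])
for c in("top","scene"):
    p=viewer.read_camera(c);cv2.imwrite(f"pics/{c}0.png",p["img"])
    print(c,[k for k in p])
    for t in ("core_pale","core_grey","core_dark","core_red","pad_1","red_dot","beaker"):
        for r in spotter.spot_point(t,p): print(t,round(r["score"],2),np.array(r["xyz"]))
E
```

```text
0.0 [0.2398 0.4943 0.2099] [[ 0.4366  0.8997 -0.0012]
 [ 0.8997 -0.4366 -0.0019]
 [-0.0022 -0.0002 -1.    ]] 0.0854420971550975
top ['img', 'range_z', 'intrinsics', 'cam_to_world', 'shot']
core_pale 0.6 [0.4407 0.085  0.0012]
core_grey 0.57 [ 0.4641 -0.0838 -0.0003]
core_grey 0.51 [ 0.5911 -0.1612  0.0013]
core_dark 0.58 [0.4311 0.2199 0.0024]
core_red 0.64 [ 0.4092 -0.347   0.0002]
core_red 0.48 [ 0.4463 -0.2374 -0.0012]
pad_1 0.75 [0.6153 0.1203 0.0137]
pad_1 0.73 [0.6211 0.1954 0.0137]
pad_1 0.66 [ 0.6047 -0.0261  0.0129]
pad_1 0.48 [0.6082 0.046  0.0115]
red_dot 0.53 [0.6281 0.2451 0.0123]
beaker 0.6 [ 0.5492 -0.3654  0.0037]
scene ['img', 'range_z', 'intrinsics', 'cam_to_world', 'shot']
core_pale 0.48 [0.443  0.0859 0.001 ]
core_grey 0.63 [ 0.4681 -0.0851 -0.0019]
core_grey 0.54 [ 0.584  -0.1601 -0.0036]
core_dark 0.54 [0.435  0.2089 0.0062]
core_red 0.76 [ 0.4445 -0.238  -0.0004]
core_red 0.68 [ 0.4093 -0.3476  0.0004]
core_red 0.22 [ 0.4684 -0.0851  0.0007]
pad_1 0.68 [ 0.6022 -0.0327  0.0135]
pad_1 0.67 [0.621  0.1932 0.0125]
pad_1 0.52 [0.6078 0.0473 0.0125]
pad_1 0.52 [0.6153 0.1181 0.009 ]
red_dot 0.54 [0.6243 0.246  0.0088]
beaker 0.77 [ 0.544  -0.3656 -0.0013]
```

View pics/top0.png

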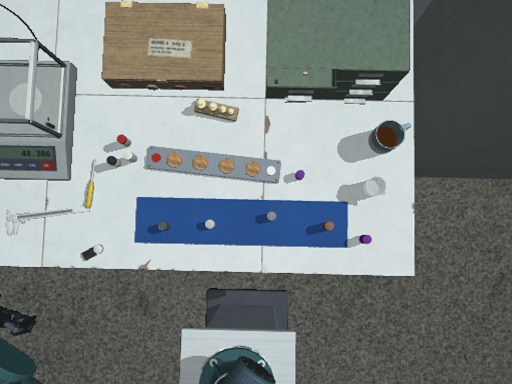

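View pics/scene0.png

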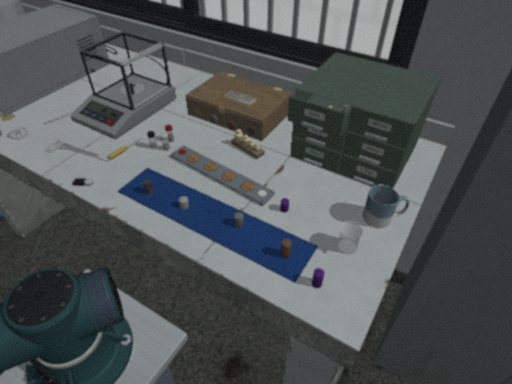

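The top picture shows the red dot at (156,157), the +y end, so pale goes to pad_4, grey to pad_3, dark to pad_2 and red to pad_1. The true cores on the mat are dark (164,226), pale (210,224), grey (271,216) and red-brown (329,226). The purple look-alikes at (299,175) and (365,239) are off the mat, and the scene view agrees. I'll go above the pale core first.

```bash
cat >> h.py <<'E'
def go(x,y,z,yaw=None):
    """tool-axes cm shift + turn from the pose now, to TCP xyz (m), tool x at yaw deg, tool down"""
    from scipy.spatial.transform import Rotation as Ro
    o=bot.get_obs();R=np.array(o["ee_rot"]);s=R.T@(np.array([x,y,z])-o["tool_pos"])*100
    if yaw is None: return s
    a=np.deg2rad(yaw);c,n=np.cos(a),np.sin(a)
    G=np.array([[c,n,0],[n,-c,0],[0,0,-1.]])
    return np.r_[s,Ro.from_matrix(R.T@G).as_rotvec()]
E
python3 - <<'E'
from h import *
print(go(.46,.087,.24,-4.5))
H=dict(core_pale=.030,core_grey=.036,core_dark=.042,core_red=.050)
for c in("top","scene"):
    p=viewer.read_camera(c);W=world(p)
    for t,h in H.items():
        for r in spotter.trace(t,p)[:2]:
            m=r["region"];q=W[m];q=q[np.isfinite(q[:,2])]
            top=q[abs(q[:,2]-.003-h)<.006]
            print(c,t,round(r["score"],2),m.sum(),q[:,2].max(),len(top),(top.min(0)+top.max(0))/2 if len(top) else "")
E
```

```text
[-27.0937  37.5866  -2.8886  -0.0001  -0.0001   1.1976]
top core_pale 0.59 74 0.03985319467829429 66 [0.4412 0.0876 0.0335]
top core_pale 0.45 75 0.05165881267406669 7 [0.4314 0.2069 0.0348]
top core_grey 0.6 85 0.03963962260656961 47 [ 0.5858 -0.1583  0.0364]
top core_grey 0.52 50 0.04502772338722982 49 [ 0.4685 -0.0843  0.0394]
top core_dark 0.48 79 0.05165881267406669 58 [0.4325 0.2145 0.0449]
top core_red 0.53 98 0.05849377128475708 70 [ 0.4432 -0.2393  0.053 ]
scene core_pale 0.65 92 0.01777253747538554 0 
scene core_pale 0.42 102 0.034622493829942425 48 [0.4388 0.0872 0.031 ]
scene core_grey 0.65 108 0.03665608723469149 23 [ 0.5842 -0.1605  0.0349]
scene core_dark 0.44 144 0.046061935719467484 50 [0.4312 0.2131 0.0427]
scene core_red 0.63 190 0.05002402260530192 40 [ 0.4088 -0.3432  0.0485]
scene core_red 0.45 169 0.05450778647764276 69 [ 0.4417 -0.2405  0.0509]
```

>>> apply_moves(
  steps=[
    [-27.1, 37.6, -2.9, 0, 0, 1.198],
    [-27.1, 37.6, -2.9, 0, 0, 1.198],
    [-27.1, 37.6, -2.9, 0, 0, 1.198],
    [-27.1, 37.6, -2.9, 0, 0, 1.198],
    [-27.1, 37.6, -2.9, 0, 0, 1.198],
    [-27.1, 37.6, -2.9, 0, 0, 1.198],
    [-27.1, 37.6, -2.9, 0, 0, 1.198],
    [-27.1, 37.6, -2.9, 0, 0, 1.198],
    [-27.1, 37.6, -2.9, 0, 0, 1.198],
    [-27.1, 37.6, -2.9, 0, 0, 1.198],
    [-27.1, 37.6, -2.9, 0, 0, 1.198],
    [-27.1, 37.6, -2.9, 0, 0, 1.198],
    [-27.1, 37.6, -2.9, 0, 0, 1.198],
    [-27.1, 37.6, -2.9, 0, 0, 1.198],
    [-27.1, 37.6, -2.9, 0, 0, 1.198],
    [-27.1, 37.6, -2.9, 0, 0, 1.198],
  ],
  jaw=-1,
)

```text
time_s: 2.63
tool_pos: [0.4595, 0.0883, 0.2401]
ee_rot: [[0.997, -0.076, -0.0], [-0.076, -0.997, 0.0], [-0.0, -0.0, -1.0]]
ft_force: [-1.4, 0.6, -0.4]
width: 0.0856
```

```bash
cat >> h.py <<'E'
def look(name=None):
    o=bot.get_obs();p=viewer.read_camera("wrist");W=world(p,obs=o)
    print("t",o["time_s"],"tcp",np.array(o["tool_pos"]),"w",o["width"],"yaw",np.degrees(np.arctan2(o["ee_rot"][1][0],o["ee_rot"][0][0])))
    if name: cv2.imwrite(f"pics/{name}.png",p["img"])
    return o,p,W
def top(W,m,z,tol=.004):
    """circle centre of the points of region m at height z"""
    q=W[m];q=q[np.isfinite(q[:,2])];q=q[abs(q[:,2]-z)<tol]
    if len(q)<15: return len(q),None,None
    (x,y),r=cv2.minEnclosingCircle(q[:,:2].astype(np.float32))
    return len(q),np.array([x,y,r]),np.r_[np.percentile(q,50,0)]
E
python3 - <<'E'
from h import *
o,p,W=look("w1")
print(np.array(p["hand_eye"]),p["intrinsics"])
for t,z in dict(core_pale=.033,core_grey=.039,core_dark=.045,pad_1=.015).items():
    for r in spotter.trace(t,p): print(t,round(r["score"],2),*top(W,r["region"],z,.006))
for t in("core_pale","pad_1"):
    for r in spotter.spot_point(t,p): print(t,round(r["score"],2),np.array(r["xyz"]))
E
```

```text
t 2.6333 tcp [0.4595 0.0883 0.2401] w 0.08561694548332609 yaw -4.379313550579811
[[ 1.     -0.0002  0.0006 -0.0003]
 [-0.     -0.9572 -0.2894 -0.0749]
 [ 0.0006  0.2894 -0.9572 -0.163 ]
 [ 0.      0.      0.      1.    ]] [[275.581    0.     257.2008]
 [  0.     275.581  188.4115]
 [  0.       0.       1.    ]]
core_pale 0.68 265 [0.4419 0.0875 0.0125] [0.4419 0.0884 0.0332]
core_grey 0.66 214 [ 0.4674 -0.0823  0.0128] [ 0.4678 -0.0806  0.0391]
core_grey 0.62 110 [ 0.5836 -0.1585  0.0123] [ 0.5831 -0.1571  0.0344]
core_dark 0.67 354 [0.4338 0.2148 0.0122] [0.4341 0.2145 0.0451]
pad_1 0.96 762 [0.615  0.1214 0.0215] [0.6149 0.1217 0.0151]
pad_1 0.88 530 [ 0.6036 -0.0282  0.0235] [ 0.603  -0.0254  0.0151]
pad_1 0.81 940 [0.6226 0.1955 0.0227] [0.6218 0.1959 0.0151]
pad_1 0.8 636 [0.608  0.0471 0.0216] [0.6079 0.0475 0.0151]
core_pale 0.61 [0.4423 0.0891 0.001 ]
pad_1 0.91 [0.6233 0.195  0.0127]
pad_1 0.86 [0.6096 0.1193 0.0117]
pad_1 0.84 [ 0.6019 -0.0268  0.0115]
pad_1 0.76 [0.6079 0.0443 0.0106]
pad_1 0.56 [0.6261 0.2476 0.0121]
```

View pics/w1.png

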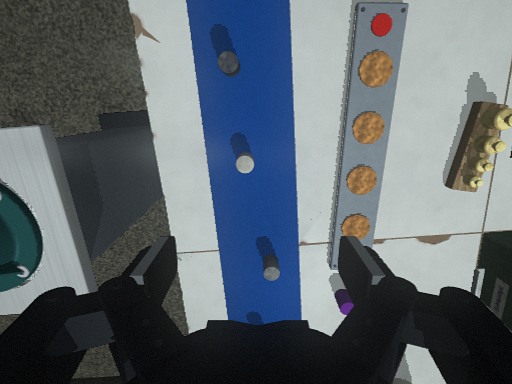

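The wrist view shows pale at (245,162), dark at (228,62), grey at (271,268) and the four pads from (376,68) to (355,227). The measured top heights and radii (12.5 and 22 mm) match the given sizes. Next I'll descend on pale and grip it.

>>> apply_moves(
  steps=[
    [-1.75, 0.18, 4, 0, 0, 0],
    [-1.75, 0.18, 8, 0, 0, 0],
    [-1.75, 0.18, 12, 0, 0, 0],
    [-1.75, 0.18, 16, 0, 0, 0],
    [-1.75, 0.18, 19, 0, 0, 0],
    [-1.75, 0.18, 21, 0, 0, 0],
    [-1.75, 0.18, 22.2, 0, 0, 0],
    [-1.75, 0.18, 23.1, 0, 0, 0],
    [-1.75, 0.18, 23.1, 0, 0, 0],
    [-1.75, 0.18, 23.1, 0, 0, 0],
    [-1.75, 0.18, 23.1, 0, 0, 0],
  ],
  jaw=-0.3,
  newtons=50,
)

```text
time_s: 3.9
tool_pos: [0.4436, 0.087, 0.0105]
ee_rot: [[0.997, -0.078, 0.003], [-0.078, -0.997, 0.0], [0.003, -0.0, -1.0]]
ft_force: [0.5, -0.1, 0.6]
width: 0.0553
```

>>> apply_moves(
  steps=[
    [0, 0, 0, 0, 0, 0],
    [0, 0, 0, 0, 0, 0],
    [0, 0, 0, 0, 0, 0],
    [0, 0, 0, 0, 0, 0],
    [0, 0, 0, 0, 0, 0],
    [0, 0, 0, 0, 0, 0],
    [0, 0, 0, 0, 0, 0],
  ],
  jaw=1,
)

```text
time_s: 4.48
tool_pos: [0.45, 0.0875, 0.0182]
ee_rot: [[0.997, -0.078, 0.017], [-0.078, -0.997, 0.001], [0.017, -0.003, -1.0]]
ft_force: [-2.1, 0.3, 25.0]
width: -0.0001
```

It closed on nothing, with an upward force of 25 N. I'll open, go up and look.

>>> apply_moves(
  steps=[
    [0, 0, -1, 0, 0, 0],
    [0, 0, -3, 0, 0, 0],
    [0, 0, -7, 0, 0, 0],
    [0, 0, -11, 0, 0, 0],
    [0, 0, -14, 0, 0, 0],
    [0, 0, -14, 0, 0, 0],
    [0, 0, -14, 0, 0, 0],
  ],
)

```text
time_s: 5.07
tool_pos: [0.4492, 0.0875, 0.1613]
ee_rot: [[0.997, -0.078, 0.024], [-0.078, -0.997, 0.002], [0.024, -0.004, -1.0]]
ft_force: [-0.0, -0.6, -1.3]
width: -0.0001
```

Run:
```python
from h import *
o,p,W=look("w2")
print(o["ft_force"])
p2=viewer.read_camera("scene");cv2.imwrite("pics/s2.png",cv2.resize(p2["img"][150:280,100:330],None,fx=3,fy=3))
for r in spotter.trace("core_pale",p): print(round(r["score"],2),*top(W,r["region"],.033,.006))
```

```text
t 5.0667 tcp [0.4492 0.0875 0.1613] w -6.61538119906517e-05 yaw -4.465388941557982
[-0.0487 -0.6395 -1.2941]
0.93 414 [0.4418 0.0878 0.0126] [0.4419 0.0885 0.0331]
```

View pics/w2.png

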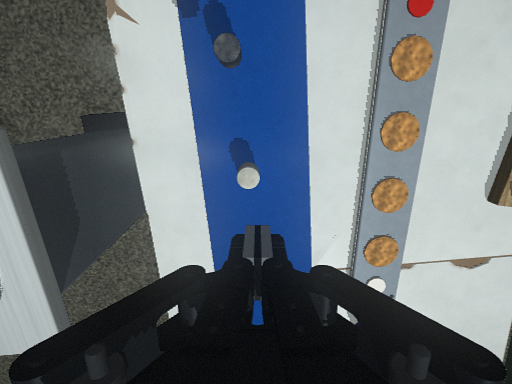

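View pics/s2.png

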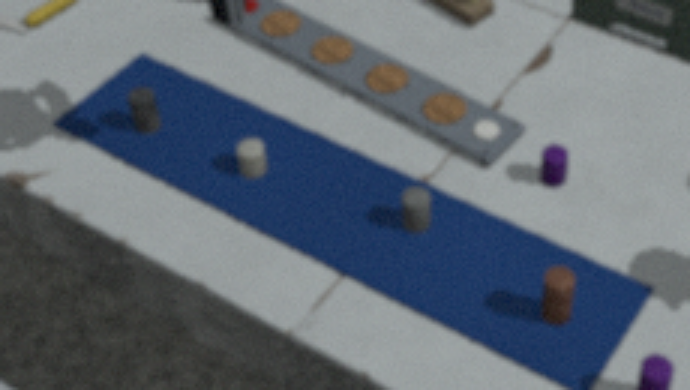

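The core stands untouched at (248,177) in the wrist view, so the shut fingers must have been above it. I'll check the real fingertip position against the TCP by depth.

Run:
```python
from h import *
o,p,W=look()
d=p["range_z"]
for v in range(216,300,6): print(v,[ (round(float(d[v,u]),4)) for u in (244,250,254,258,262,266,272)], W[v,252],W[v,264])
# points near the fingers in tool frame
R=np.array(o["ee_rot"]);Tl=(W-o["tool_pos"])@R
m=(abs(Tl[...,0])<.05)&(abs(Tl[...,1])<.03)&(Tl[...,2]<.06)&np.isfinite(Tl[...,2])
q=Tl[m];print(len(q),np.percentile(q,[1,50,99,100],axis=0))
q=q[q[:,2]>q[:,2].max()-.004];print(q.mean(0),len(q),q.min(0),q.max(0))
```

```text
t 5.2167 tcp [0.4465 0.0873 0.1565] w 0.00021015723035806733 yaw -4.471031771834517
216 [0.3408, 0.3412, 0.3405, 0.3402, 0.3419, 0.341, 0.3399] [0.4374 0.0323 0.004 ] [0.4522 0.0304 0.0024]
222 [0.3423, 0.3427, 0.3433, 0.3419, 0.3431, 0.3437, 0.3431] [0.4367 0.0237 0.0027] [0.4516 0.0225 0.0029]
228 [0.3452, 0.1481, 0.1466, 0.1475, 0.1472, 0.1467, 0.3457] [0.4439 0.0996 0.1849] [0.4503 0.0988 0.1842]
234 [0.1495, 0.1403, 0.1407, 0.1404, 0.14, 0.1394, 0.1488] [0.4439 0.0991 0.191 ] [0.45   0.099  0.1919]
240 [0.1335, 0.1343, 0.1334, 0.1341, 0.1333, 0.1345, 0.1422] [0.4439 0.0994 0.1981] [0.4498 0.099  0.1983]
246 [0.129, 0.1278, 0.1281, 0.1273, 0.1273, 0.1281, 0.1371] [0.444  0.0996 0.2046] [0.4495 0.0992 0.2047]
252 [0.1238, 0.1217, 0.1233, 0.1231, 0.1229, 0.1223, 0.1233] [0.4441 0.1001 0.211 ] [0.4493 0.0989 0.2096]
258 [0.1156, 0.1182, 0.1196, 0.1182, 0.1184, 0.1195, 0.1168] [0.444  0.0992 0.2144] [0.4491 0.0984 0.2139]
264 [0.1114, 0.1116, 0.1188, 0.1201, 0.1199, 0.1112, 0.1102] [0.4442 0.101  0.2221] [0.449  0.1003 0.2216]
270 [0.1083, 0.1065, 0.1202, 0.1203, 0.1172, 0.108, 0.1075] [0.4441 0.1002 0.225 ] [0.4488 0.1002 0.2257]
276 [0.1044, 0.1033, 0.1222, 0.121, 0.1126, 0.1034, 0.1036] [0.4439 0.0972 0.2246] [0.4487 0.0987 0.2275]
282 [0.1012, 0.1041, 0.1223, 0.1225, 0.1125, 0.1007, 0.1006] [0.4436 0.0943 0.2244] [0.4485 0.0966 0.2283]
288 [0.0905, 0.1037, 0.1236, 0.1232, 0.1137, 0.1008, 0.0898] [0.4434 0.0915 0.2244] [0.4482 0.0919 0.2256]
294 [0.0874, 0.111, 0.1234, 0.1237, 0.1121, 0.1004, 0.0877] [0.4431 0.0875 0.223 ] [0.448  0.0882 0.2245]
38665 [[-0.0489 -0.0214 -0.1201]
 [ 0.     -0.0127 -0.0975]
 [ 0.0488  0.0067 -0.0351]
 [ 0.05    0.0113 -0.0233]]
[-0.0002 -0.0116 -0.0257] 69 [-0.0113 -0.0128 -0.0273] [ 0.0115 -0.008  -0.0233]
```

By depth, the fingertips end about 24 mm behind the stated TCP, and the earlier contact suggests about 15 mm. I'll settle it with a gentle touch of the shut fingers on a free spot of the mat.

```bash
python3 -c "
from h import *
print(go(.445,.015,.06,-4.6))"
```

```text
[ 0.3014  7.2363  9.6107 -0.0022 -0.0134  0.0023]
```

>>> apply_moves(
  steps=[
    [0.3, 4, 0, 0, -0.013, 0],
    [0.3, 7.2, 2, 0, -0.013, 0],
    [0.3, 7.2, 6, 0, -0.013, 0],
    [0.3, 7.2, 9.6, 0, -0.013, 0],
    [0.3, 7.2, 10.6, 0, -0.013, 0],
    [0.3, 7.2, 11.6, 0, -0.013, 0],
    [0.3, 7.2, 12.1, 0, -0.013, 0],
    [0.3, 7.2, 12.1, 0, -0.013, 0],
    [0.3, 7.2, 12.1, 0, -0.013, 0],
    [0.3, 7.2, 12.1, 0, -0.013, 0],
  ],
  jaw=1,
)

```text
time_s: 6.1
tool_pos: [0.447, 0.0155, 0.037]
ee_rot: [[0.997, -0.077, 0.004], [-0.077, -0.997, 0.002], [0.004, -0.002, -1.0]]
ft_force: [0.2, -0.1, 0.5]
width: 0.0004
```

>>> apply_moves(
  steps=[
    [0, 0, 0.5, 0, 0, 0],
    [0, 0, 1, 0, 0, 0],
    [0, 0, 1.5, 0, 0, 0],
    [0, 0, 1.9, 0, 0, 0],
    [0, 0, 1.9, 0, 0, 0],
    [0, 0, 1.9, 0, 0, 0],
  ],
)

```text
time_s: 6.6
tool_pos: [0.4465, 0.0156, 0.0174]
ee_rot: [[0.997, -0.077, 0.003], [-0.077, -0.997, 0.002], [0.003, -0.002, -1.0]]
ft_force: [-0.2, -0.2, 0.5]
width: 0.0002
```

>>> apply_moves(
  steps=[
    [0, 0, 0.4, 0, 0, 0],
    [0, 0, 0.8, 0, 0, 0],
    [0, 0, 1.2, 0, 0, 0],
    [0, 0, 1.2, 0, 0, 0],
    [0, 0, 1.2, 0, 0, 0],
  ],
)

```text
time_s: 7.02
tool_pos: [0.4462, 0.0156, 0.0049]
ee_rot: [[0.997, -0.077, 0.002], [-0.077, -0.997, 0.002], [0.002, -0.002, -1.0]]
ft_force: [0.1, 0.2, 0.5]
width: -0.0004
```

>>> apply_moves(
  steps=[
    [0, 0, 0.3, 0, 0, 0],
    [0, 0, 0.6, 0, 0, 0],
    [0, 0, 0.9, 0, 0, 0],
    [0, 0, 0.9, 0, 0, 0],
    [0, 0, 0.9, 0, 0, 0],
  ],
)

```text
time_s: 7.43
tool_pos: [0.4459, 0.0157, -0.0044]
ee_rot: [[0.997, -0.077, 0.001], [-0.077, -0.997, 0.002], [0.001, -0.002, -1.0]]
ft_force: [0.4, 0.2, -0.3]
width: 0.0001
```

>>> apply_moves(
  steps=[
    [0, 0, 0.3, 0, 0, 0],
    [0, 0, 0.6, 0, 0, 0],
    [0, 0, 0.9, 0, 0, 0],
    [0, 0, 0.9, 0, 0, 0],
    [0, 0, 0.9, 0, 0, 0],
  ],
)

```text
time_s: 7.85
tool_pos: [0.4457, 0.0157, -0.0137]
ee_rot: [[0.997, -0.077, 0.001], [-0.077, -0.997, 0.002], [0.0, -0.002, -1.0]]
ft_force: [-0.0, 0.2, 0.7]
width: 0.0
```

>>> apply_moves(
  steps=[
    [0, 0, 0.3, 0, 0, 0],
    [0, 0, 0.6, 0, 0, 0],
    [0, 0, 0.8, 0, 0, 0],
    [0, 0, 0.8, 0, 0, 0],
    [0, 0, 0.8, 0, 0, 0],
  ],
)

```text
time_s: 8.27
tool_pos: [0.4464, 0.0157, -0.0173]
ee_rot: [[0.997, -0.077, 0.001], [-0.077, -0.997, 0.002], [0.001, -0.002, -1.0]]
ft_force: [-11.9, 0.7, 27.4]
width: 0.0001
```

Contact comes at a tool z of about -0.016 over the 3 mm mat, so the fingers really end about 20 mm short of the reported TCP. I'll allow for that and grip pale with the tool z at -0.011.

>>> apply_moves(
  steps=[
    [0, 0, -3, 0, 0, 0],
    [0, -2, -6.5, 0, 0, 0],
    [-1.0, -5, -7, 0, 0, 0],
    [-1.0, -7.15, -7, 0, 0, 0],
    [-1.0, -7.15, -7, 0, 0, 0],
    [-1.0, -7.15, -7, 0, 0, 0],
    [-1.0, -7.15, -7, 0, 0, 0],
  ],
  jaw=-0.3,
)

```text
time_s: 8.85
tool_pos: [0.4415, 0.0871, 0.0523]
ee_rot: [[0.997, -0.077, 0.0], [-0.077, -0.997, 0.001], [-0.0, -0.001, -1.0]]
ft_force: [-0.6, -0.1, -0.4]
width: 0.0557
```

```bash
python3 -c "
from h import *
print(bot.get_obs()['width'],go(.4419,.0878,-.011,-4.6))"
```

```text
0.055705336356140396 [ 0.0392 -0.0629  6.3302 -0.001   0.0001  0.0036]
```

>>> apply_moves(
  steps=[
    [0, -0.06, 2, 0, 0, 0],
    [0, -0.06, 4, 0, 0, 0],
    [0, -0.06, 5.3, 0, 0, 0],
    [0, -0.06, 6.3, 0, 0, 0],
    [0, -0.06, 6.3, 0, 0, 0],
    [0, -0.06, 6.3, 0, 0, 0],
  ],
)

```text
time_s: 9.35
tool_pos: [0.4411, 0.0871, -0.0113]
ee_rot: [[0.997, -0.078, -0.002], [-0.078, -0.997, 0.001], [-0.002, -0.001, -1.0]]
ft_force: [-0.5, -0.2, 1.0]
width: 0.0552
```

>>> apply_moves(
  steps=[
    [0, 0, 0, 0, 0, 0],
    [0, 0, 0, 0, 0, 0],
    [0, 0, 0, 0, 0, 0],
    [0, 0, 0, 0, 0, 0],
    [0, 0, 0, 0, 0, 0],
    [0, 0, 0, 0, 0, 0],
  ],
  jaw=1,
)

```text
time_s: 9.85
tool_pos: [0.4423, 0.0872, -0.01]
ee_rot: [[0.997, -0.077, 0.001], [-0.077, -0.997, 0.001], [0.001, -0.001, -1.0]]
ft_force: [-0.2, -0.8, 5.8]
width: 0.0235
```

Pale is held. I'll lift it and carry it above pad_4.

>>> apply_moves(
  steps=[
    [0, 0, -3, 0, 0, 0],
    [0, 0, -6, 0, 0, 0],
    [3, -2, -6, 0, 0, 0],
    [6.5, -4.6, -6, 0, 0, 0],
    [10, -7.1, -6, 0, 0, 0],
    [13.5, -9.6, -6, 0, 0, 0],
    [16, -11.4, -6, 0, 0, 0],
    [17.1, -12.15, -6, 0, 0, 0],
    [17.1, -12.15, -6, 0, 0, 0],
    [17.1, -12.15, -6, 0, 0, 0],
    [17.1, -12.15, -6, 0, 0, 0],
  ],
)

```text
time_s: 10.77
tool_pos: [0.6208, 0.1945, 0.0493]
ee_rot: [[0.997, -0.078, -0.001], [-0.078, -0.997, -0.0], [-0.001, 0.0, -1.0]]
ft_force: [-0.0, -0.8, -0.8]
width: 0.0235
```

Run:
```python
from h import *
o,p,W=look("w3")
print(go(.6218,.1955,.002,-4.6))
for t,z in dict(core_pale=.1,pad_1=.015).items():
    for r in spotter.trace(t,p):
        q=W[r["region"]];print(t,round(r["score"],2),*top(W,r["region"],z,.006), np.nanpercentile(q,[5,50,95],axis=0).tolist() if t=="core_pale" else "")
```

```text
t 10.7667 tcp [0.6208 0.1945 0.0493] w 0.023480974744075754 yaw -4.447663636460079
[ 0.1002 -0.1198  4.7672 -0.      0.0009  0.0025]
core_pale 0.94 1 None None [[0.6109933323080211, 0.18644850698974225, 0.06848079797293254], [0.6209253231407151, 0.20080052468796952, 0.09201103715126227], [0.630846367018982, 0.20738786455553926, 0.09316599585536257]]
pad_1 0.94 1254 [0.6153 0.1196 0.0228] [0.6146 0.1176 0.0153] 
pad_1 0.73 2006 [0.6222 0.1967 0.0219] [0.623  0.1999 0.0152]
```

View pics/w3.png

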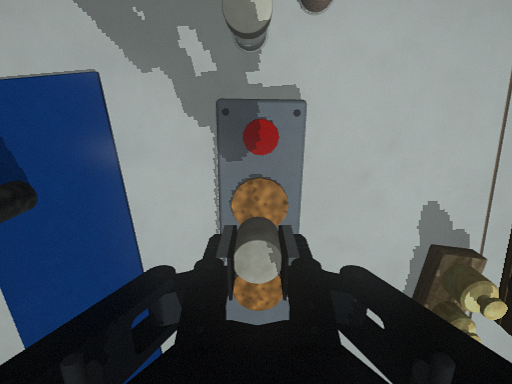

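Pale hangs upright in the jaws at (258,250), over the pad next to the red dot at (261,136). I'll lower it and release.

>>> apply_moves(
  steps=[
    [0.1, -0.12, 2, 0, 0, 0],
    [0.1, -0.12, 3.5, 0, 0, 0],
    [0.1, -0.12, 4.3, 0, 0, 0],
    [0.1, -0.12, 4.7, 0, 0, 0],
    [0.1, -0.12, 4.75, 0, 0, 0],
    [0.1, -0.12, 4.75, 0, 0, 0],
  ],
)

```text
time_s: 11.42
tool_pos: [0.6224, 0.1954, 0.0035]
ee_rot: [[0.997, -0.078, 0.001], [-0.078, -0.997, 0.001], [0.001, -0.001, -1.0]]
ft_force: [-0.3, -0.3, -0.1]
width: 0.0233
```

>>> apply_moves(
  steps=[
    [0, 0, 0, 0, 0, 0],
    [0, 0, 0, 0, 0, 0],
    [0, 0, 0, 0, 0, 0],
    [0, 0, 0, 0, 0, 0],
  ],
  jaw=-0.3,
)

```text
time_s: 11.75
tool_pos: [0.6228, 0.1955, 0.004]
ee_rot: [[0.997, -0.078, 0.003], [-0.078, -0.997, 0.001], [0.002, -0.001, -1.0]]
ft_force: [0.6, 0.6, -1.2]
width: 0.0558
```

>>> apply_moves(
  steps=[
    [0, 0, -2, 0, 0, 0],
    [0, 0, -5, 0, 0, 0],
    [0, 0, -9, 0, 0, 0],
    [0, 0, -9, 0, 0, 0],
  ],
)

```text
time_s: 12.08
tool_pos: [0.6277, 0.1966, 0.1044]
ee_rot: [[0.997, -0.078, 0.019], [-0.078, -0.997, 0.005], [0.019, -0.006, -1.0]]
ft_force: [1.8, 0.8, 1.4]
width: 0.0558
```

Run:
```python
from h import *
o,p,W=look()
print(go(.4674,-.082,.08,-4.6))
for r in spotter.trace("core_pale",p): print(round(r["score"],2),*top(W,r["region"],.045,.006))
p=viewer.read_camera("top");W=world(p)
for t,z in dict(core_pale=.045,core_grey=.039).items():
    for r in spotter.trace(t,p): print(t,round(r["score"],2),*top(W,r["region"],z,.006))
```

```text
t 12.0833 tcp [0.6277 0.1966 0.1044] w 0.05584690614897617 yaw -4.482708161148101
[-13.726   29.0022   1.7837  -0.005   -0.0151   0.0021]
0.66 639 [0.6226 0.1966 0.0123] [0.6227 0.1975 0.0452]
core_pale 0.55 57 [0.622  0.1954 0.0123] [0.6214 0.1944 0.0451]
core_pale 0.52 0 None None
core_grey 0.72 0 None None
core_grey 0.51 44 [ 0.5843 -0.1583  0.0112] [ 0.5854 -0.1583  0.0349]
core_grey 0.43 65 [ 0.467  -0.0828  0.0124] [ 0.4671 -0.0829  0.0393]
```

Pale stands on pad_4 within 1 mm of centre. Next is grey.

>>> apply_moves(
  steps=[
    [-2, 4, 0, 0, -0.015, 0],
    [-4, 8, 0, 0, -0.015, 0],
    [-6, 12, 1, 0, -0.015, 0],
    [-7.7, 16, 1.8, 0, -0.015, 0],
    [-9.5, 20, 1.8, 0, -0.015, 0],
    [-11.5, 24, 1.8, 0, -0.015, 0],
    [-13.1, 27.5, 1.8, 0, -0.015, 0],
    [-13.7, 29, 1.8, 0, -0.015, 0],
    [-13.7, 29, 1.8, 0, -0.015, 0],
    [-13.7, 29, 1.8, 0, -0.015, 0],
    [-13.7, 29, 1.8, 0, -0.015, 0],
  ],
)

```text
time_s: 13.25
tool_pos: [0.462, -0.0827, 0.0734]
ee_rot: [[0.997, -0.079, -0.017], [-0.079, -0.997, 0.003], [-0.017, -0.001, -1.0]]
ft_force: [0.2, 0.8, 0.1]
width: 0.0551
```

Run:
```python
from h import *
o,p,W=look()
for r in spotter.trace("core_grey",p): print(round(r["score"],2),*top(W,r["region"],.039,.006))
print(go(.4673,-.0825,-.008,-4.6))
```

```text
t 13.25 tcp [ 0.462  -0.0827  0.0734] w 0.05514419091504272 yaw -4.5160813492114835
0.94 831 [ 0.4678 -0.0823  0.0126] [ 0.4677 -0.0815  0.0392]
0.66 180 [ 0.5873 -0.1569  0.0112] [ 0.5901 -0.1527  0.0343]
[ 0.6045  0.0082  8.1655 -0.001   0.0162  0.0035]
```

>>> apply_moves(
  steps=[
    [0.6, 0, 1, 0, 0.016, 0],
    [0.6, 0, 3, 0, 0.016, 0],
    [0.6, 0, 5, 0, 0.016, 0],
    [0.6, 0, 7, 0, 0.016, 0],
    [0.6, 0, 8.1, 0, 0.016, 0],
    [0.6, 0, 8.1, 0, 0.016, 0],
    [0.6, 0, 8.1, 0, 0.016, 0],
  ],
)

```text
time_s: 13.93
tool_pos: [0.4672, -0.0816, -0.0077]
ee_rot: [[0.997, -0.075, -0.002], [-0.075, -0.997, 0.002], [-0.002, -0.001, -1.0]]
ft_force: [0.2, -0.1, 0.0]
width: 0.0554
```

>>> apply_moves(
  steps=[
    [0, 0, 0, 0, 0, 0],
    [0, 0, 0, 0, 0, 0],
    [0, 0, 0, 0, 0, 0],
    [0, 0, 0, 0, 0, 0],
    [0, 0, 0, 0, 0, 0],
    [0, 0, 0, 0, 0, 0],
  ],
  jaw=1,
)

```text
time_s: 14.43
tool_pos: [0.4687, -0.0819, -0.0061]
ee_rot: [[0.997, -0.075, 0.002], [-0.075, -0.997, 0.001], [0.002, -0.001, -1.0]]
ft_force: [0.5, 0.3, 5.9]
width: 0.0236
```

Run:
```python
from h import *
print(bot.get_obs()["width"],go(.6155,.1208,.08,-4.6))
```

```text
0.023581392953079178 [ 13.1275 -21.3306  -8.5651  -0.001   -0.0018   0.0047]
```

>>> apply_moves(
  steps=[
    [0, 0, -3, 0, 0, 0],
    [0, 0, -6.5, 0, 0, 0],
    [1.8, -3, -8, 0, 0, 0],
    [3.8, -6.2, -8, 0, 0, 0],
    [5.8, -9.4, -8, 0, 0, 0],
    [7.8, -12.6, -8, 0, 0, 0],
    [9.8, -15.8, -8, 0, 0, 0],
    [11.6, -18.8, -8, 0, 0, 0],
    [12.8, -20.8, -8, 0, 0, 0],
    [13.1, -21.3, -8, 0, 0, 0],
    [13.1, -21.3, -8, 0, 0, 0],
    [13.1, -21.3, -8, 0, 0, 0],
    [13.1, -21.3, -8, 0, 0, 0],
  ],
)

```text
time_s: 15.52
tool_pos: [0.6143, 0.1192, 0.074]
ee_rot: [[0.997, -0.077, 0.001], [-0.077, -0.997, 0.0], [0.001, -0.0, -1.0]]
ft_force: [0.2, 0.3, -0.0]
width: 0.0233
```

Run:
```python
from h import *
o,p,W=look()
for r in spotter.trace("core_grey",p)[:1]: print(r["score"],np.nanpercentile(W[r["region"]],[2,50,98],axis=0))
print(go(.6155,.1210,.006,-4.6))
```

```text
t 15.5167 tcp [0.6143 0.1192 0.074 ] w 0.02329635887925989 yaw -4.39376821286162
0.78 [[0.603  0.1069 0.0852]
 [0.6143 0.1243 0.1187]
 [0.6254 0.1307 0.1202]]
[ 0.0684 -0.19    6.8399 -0.0006 -0.0014  0.0031]
```

>>> apply_moves(
  steps=[
    [0.1, -0.19, 2, 0, 0, 0],
    [0.1, -0.19, 4, 0, 0, 0],
    [0.1, -0.19, 5.8, 0, 0, 0],
    [0.1, -0.19, 6.5, 0, 0, 0],
    [0.1, -0.19, 6.8, 0, 0, 0],
    [0.1, -0.19, 6.85, 0, 0, 0],
    [0.1, -0.19, 6.85, 0, 0, 0],
  ],
)

```text
time_s: 16.2
tool_pos: [0.6164, 0.1206, 0.0069]
ee_rot: [[0.997, -0.078, 0.003], [-0.078, -0.997, 0.001], [0.003, -0.001, -1.0]]
ft_force: [-0.7, -0.3, -0.2]
width: 0.0233
```

>>> apply_moves(
  steps=[
    [0, 0, 0, 0, 0, 0],
    [0, 0, 0, 0, 0, 0],
    [0, 0, 0, 0, 0, 0],
    [0, 0, 0, 0, 0, 0],
  ],
  jaw=-0.3,
)

```text
time_s: 16.53
tool_pos: [0.6168, 0.1207, 0.0074]
ee_rot: [[0.997, -0.078, 0.004], [-0.078, -0.997, 0.001], [0.004, -0.001, -1.0]]
ft_force: [0.1, -0.3, 0.9]
width: 0.0551
```

>>> apply_moves(
  steps=[
    [0, 0, -2, 0, 0, 0],
    [0, 0, -5, 0, 0, 0],
    [0, 0, -9, 0, 0, 0],
    [0, 0, -9, 0, 0, 0],
  ],
)

```text
time_s: 16.87
tool_pos: [0.6215, 0.1213, 0.1074]
ee_rot: [[0.997, -0.078, 0.021], [-0.078, -0.997, 0.003], [0.02, -0.004, -1.0]]
ft_force: [2.0, 0.4, 1.9]
width: 0.0556
```

Run:
```python
from h import *
o,p,W=look()
for r in spotter.trace("core_grey",p): print(round(r["score"],2),*top(W,r["region"],.051,.006))
print(go(.4338,.2148,.09,-4.6))
```

```text
t 16.8667 tcp [0.6215 0.1213 0.1074] w 0.055601955110228245 yaw -4.450740400470946
0.91 685 [0.6162 0.1197 0.0127] [0.6162 0.1207 0.0512]
[-19.1416  -7.9295   0.8995  -0.0023  -0.0107   0.0026]
```

Grey stands on pad_3, about 2 mm from centre. Next is dark.

>>> apply_moves(
  steps=[
    [-3.5, -1.5, 0, 0, -0.01, 0],
    [-7, -3, 0, 0, -0.01, 0],
    [-11, -4.6, 0, 0, -0.01, 0],
    [-14.5, -6, 0.5, 0, -0.01, 0],
    [-17.5, -7.2, 0.9, 0, -0.01, 0],
    [-19.1, -7.9, 0.9, 0, -0.01, 0],
    [-19.1, -7.9, 0.9, 0, -0.01, 0],
    [-19.1, -7.9, 0.9, 0, -0.01, 0],
    [-19.1, -7.9, 0.9, 0, -0.01, 0],
  ],
)

```text
time_s: 17.72
tool_pos: [0.4345, 0.2141, 0.0894]
ee_rot: [[0.997, -0.078, 0.0], [-0.078, -0.997, 0.002], [0.0, -0.002, -1.0]]
ft_force: [-0.1, -0.4, -0.4]
width: 0.0555
```

Run:
```python
from h import *
o,p,W=look()
for r in spotter.trace("core_dark",p): print(round(r["score"],2),*top(W,r["region"],.045,.006))
print(go(.4338,.2148,-.006,-4.6))
```

```text
t 17.7167 tcp [0.4345 0.2141 0.0894] w 0.055501833605809785 yaw -4.4531685007219535
0.83 765 [0.4334 0.2155 0.0127] [0.4334 0.2167 0.045 ]
[-0.1418 -0.0598  9.5687 -0.0019 -0.0006  0.0014]
```

>>> apply_moves(
  steps=[
    [-0.1, -0.08, 2, 0, 0, 0],
    [-0.1, -0.08, 5, 0, 0, 0],
    [-0.1, -0.08, 7.5, 0, 0, 0],
    [-0.1, -0.08, 9, 0, 0, 0],
    [-0.1, -0.08, 9.5, 0, 0, 0],
    [-0.1, -0.08, 9.5, 0, 0, 0],
    [-0.1, -0.08, 9.5, 0, 0, 0],
  ],
)

```text
time_s: 18.4
tool_pos: [0.4353, 0.2148, -0.0047]
ee_rot: [[0.997, -0.08, 0.002], [-0.08, -0.997, 0.002], [0.001, -0.002, -1.0]]
ft_force: [0.7, 0.1, 0.1]
width: 0.0558
```

>>> apply_moves(
  steps=[
    [0, 0, 0, 0, 0, 0],
    [0, 0, 0, 0, 0, 0],
    [0, 0, 0, 0, 0, 0],
    [0, 0, 0, 0, 0, 0],
    [0, 0, 0, 0, 0, 0],
    [0, 0, 0, 0, 0, 0],
  ],
  jaw=1,
)

```text
time_s: 18.9
tool_pos: [0.4368, 0.2153, -0.0029]
ee_rot: [[0.997, -0.08, 0.005], [-0.08, -0.997, 0.003], [0.005, -0.004, -1.0]]
ft_force: [-0.3, -0.6, 5.6]
width: 0.0238
```

Run:
```python
from h import *
print(bot.get_obs()["width"],go(.6091,.0466,.09,-4.6))
```

```text
0.02383574170540873 [18.5639 15.4143 -9.2583 -0.0036 -0.005   0.0006]
```

>>> apply_moves(
  steps=[
    [0, 0, -3, 0, 0, 0],
    [0, 0, -7, 0, 0, 0],
    [2.5, 2, -9, 0, -0.004, 0],
    [5.5, 4.5, -9, 0, -0.004, 0],
    [8.5, 7, -9, 0, -0.004, 0],
    [11.5, 9.5, -9, 0, -0.004, 0],
    [14.5, 12, -9, 0, -0.004, 0],
    [17, 14.2, -9, 0, -0.004, 0],
    [18.3, 15.3, -9, 0, -0.004, 0],
    [18.5, 15.4, -9, 0, -0.004, 0],
    [18.5, 15.4, -9, 0, -0.004, 0],
    [18.5, 15.4, -9, 0, -0.004, 0],
    [18.5, 15.4, -9, 0, -0.004, 0],
  ],
)

```text
time_s: 19.98
tool_pos: [0.6075, 0.048, 0.0873]
ee_rot: [[0.997, -0.078, 0.0], [-0.078, -0.997, 0.004], [-0.0, -0.004, -1.0]]
ft_force: [0.3, 0.3, -0.8]
width: 0.0235
```

Run:
```python
from h import *
o,p,W=look()
for r in spotter.trace("core_dark",p)[:1]: print(r["score"],np.nanpercentile(W[r["region"]],[2,50,98],axis=0))
for r in spotter.trace("pad_1",p): print(round(r["score"],2),*top(W,r["region"],.015,.006))
print(go(.6091,.0466,.009,-4.6))
```

```text
t 19.9833 tcp [0.6075 0.048  0.0873] w 0.02354889715822736 yaw -4.479941318202563
0.91 [[0.5964 0.0369 0.0953]
 [0.6075 0.0546 0.1346]
 [0.6186 0.0605 0.1362]]
0.81 1689 [0.6092 0.0466 0.0224] [0.609  0.0481 0.0153]
0.79 1112 [0.6222 0.1947 0.0218] [0.62   0.1845 0.0151]
0.77 1185 [0.6154 0.1206 0.0222] [0.6121 0.1273 0.0152]
[ 0.1276  0.1528  7.8657 -0.0037 -0.001   0.0023]
```

>>> apply_moves(
  steps=[
    [0.1, 0.15, 2, -0.004, 0, 0],
    [0.1, 0.15, 4.5, -0.004, 0, 0],
    [0.1, 0.15, 6.5, -0.004, 0, 0],
    [0.1, 0.15, 7.5, -0.004, 0, 0],
    [0.1, 0.15, 7.85, -0.004, 0, 0],
    [0.1, 0.15, 7.85, -0.004, 0, 0],
    [0.1, 0.15, 7.85, -0.004, 0, 0],
  ],
)

```text
time_s: 20.72
tool_pos: [0.6091, 0.0471, 0.0098]
ee_rot: [[0.997, -0.077, 0.002], [-0.077, -0.997, -0.0], [0.002, 0.0, -1.0]]
ft_force: [0.1, 0.4, -0.5]
width: 0.0233
```

>>> apply_moves(
  steps=[
    [0, 0, 0, 0, 0, 0],
    [0, 0, 0, 0, 0, 0],
    [0, 0, 0, 0, 0, 0],
    [0, 0, 0, 0, 0, 0],
  ],
  jaw=-0.3,
)

```text
time_s: 21.05
tool_pos: [0.6094, 0.0471, 0.0102]
ee_rot: [[0.997, -0.077, 0.003], [-0.077, -0.997, -0.0], [0.003, 0.0, -1.0]]
ft_force: [-0.5, -0.6, 0.3]
width: 0.0554
```

>>> apply_moves(
  steps=[
    [0, 0, -2, 0, 0, 0],
    [0, 0, -5, 0, 0, 0],
    [0, 0, -9, 0, 0, 0],
    [0, 0, -9, 0, 0, 0],
  ],
)

```text
time_s: 21.38
tool_pos: [0.6144, 0.0471, 0.11]
ee_rot: [[0.997, -0.077, 0.019], [-0.077, -0.997, -0.001], [0.019, -0.001, -1.0]]
ft_force: [1.1, -0.1, 1.7]
width: 0.0561
```

Run:
```python
from h import *
o,p,W=look()
for r in spotter.trace("core_dark",p): print(round(r["score"],2),*top(W,r["region"],.057,.006))
print(go(.4435,-.239,.10,-4.6))
```

```text
t 21.3833 tcp [0.6144 0.0471 0.11  ] w 0.05610059150934772 yaw -4.426831263239802
0.62 683 [0.6096 0.0474 0.0125] [0.6098 0.0486 0.0569]
0.45 0 None None
0.44 1 None None
0.17 513 [0.6163 0.1193 0.0124] [0.616  0.1195 0.0515]
[-14.5106  29.8182   0.2113  -0.0003  -0.0098   0.003 ]
```

Dark stands within 1 mm of the pad_2 centre. Red is last; it is the reddish-brown core at about (0.443,-0.239).

>>> apply_moves(
  steps=[
    [-2, 4, 0, 0, -0.01, 0],
    [-3.8, 7.8, 0, 0, -0.01, 0],
    [-5.6, 11.5, 0, 0, -0.01, 0],
    [-7.4, 15.2, 0.2, 0, -0.01, 0],
    [-9.2, 19, 0.2, 0, -0.01, 0],
    [-11, 22.7, 0.2, 0, -0.01, 0],
    [-12.8, 26.3, 0.2, 0, -0.01, 0],
    [-14, 28.8, 0.2, 0, -0.01, 0],
    [-14.5, 29.8, 0.2, 0, -0.01, 0],
    [-14.5, 29.8, 0.2, 0, -0.01, 0],
    [-14.5, 29.8, 0.2, 0, -0.01, 0],
    [-14.5, 29.8, 0.2, 0, -0.01, 0],
  ],
)

```text
time_s: 22.48
tool_pos: [0.444, -0.2375, 0.0994]
ee_rot: [[0.997, -0.076, -0.001], [-0.076, -0.997, 0.002], [-0.001, -0.002, -1.0]]
ft_force: [0.5, -0.2, 0.2]
width: 0.0553
```

Run:
```python
from h import *
o,p,W=look("w4")
for r in spotter.trace("core_red",p): print(round(r["score"],2),*top(W,r["region"],.053,.006),p["img"][r["region"]].mean(0))
print(go(.4435,-.239,-.000,-4.6))
```

```text
t 22.4833 tcp [ 0.444  -0.2375  0.0994] w 0.055297829712060646 yaw -4.362583700722097
0.93 452 [ 0.4103 -0.3435  0.013 ] [ 0.4109 -0.3427  0.0484] [95.7698 48.5346 71.7723]
0.73 748 [ 0.4442 -0.2396  0.0126] [ 0.4442 -0.2387  0.0531] [59.5048 63.6388 88.9419]
[-0.0613  0.1815  9.9758 -0.0011  0.0005  0.0053]
```

View pics/w4.png

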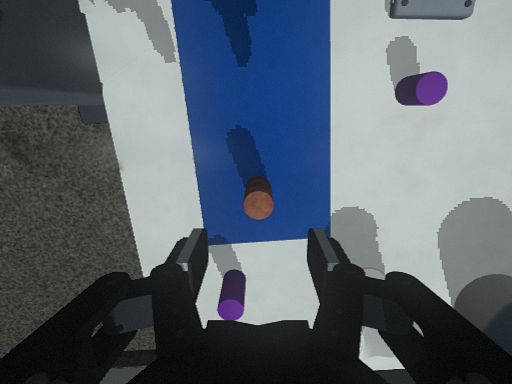

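The reddish-brown core is at (258,200), and the purple ones at (232,295) and (428,88) are clear of the fingers. Gripping red.

>>> apply_moves(
  steps=[
    [0, 0.2, 2, 0, 0, 0],
    [0, 0.2, 5, 0, 0, 0],
    [0, 0.2, 8, 0, 0, 0],
    [0, 0.2, 9.4, 0, 0, 0],
    [0, 0.2, 9.9, 0, 0, 0],
    [0, 0.2, 9.9, 0, 0, 0],
    [0, 0.2, 9.9, 0, 0, 0],
  ],
)

```text
time_s: 23.17
tool_pos: [0.4451, -0.239, 0.0016]
ee_rot: [[0.997, -0.074, 0.001], [-0.074, -0.997, 0.0], [0.001, -0.001, -1.0]]
ft_force: [1.1, -0.3, 0.1]
width: 0.0558
```

>>> apply_moves(
  steps=[
    [0, 0, 0, 0, 0, 0],
    [0, 0, 0, 0, 0, 0],
    [0, 0, 0, 0, 0, 0],
    [0, 0, 0, 0, 0, 0],
    [0, 0, 0, 0, 0, 0],
    [0, 0, 0, 0, 0, 0],
  ],
  jaw=1,
)

```text
time_s: 23.67
tool_pos: [0.4465, -0.2398, 0.0036]
ee_rot: [[0.997, -0.074, 0.004], [-0.074, -0.997, -0.001], [0.004, 0.001, -1.0]]
ft_force: [-0.1, 1.0, 6.0]
width: 0.0235
```

Run:
```python
from h import *
print(bot.get_obs()["width"],go(.6028,-.0281,.10,-4.6))
```

```text
0.023521414862128984 [ 14.0689 -22.258   -9.6104   0.0011  -0.0041   0.0064]
```

>>> apply_moves(
  steps=[
    [0, 0, -3, 0, 0, 0],
    [0, 0, -7, 0, 0, 0],
    [1.8, -2.8, -9.5, 0, -0.004, 0.006],
    [3.9, -6.1, -9.5, 0, -0.004, 0.006],
    [6, -9.4, -9.5, 0, -0.004, 0.006],
    [8, -12.7, -9.5, 0, -0.004, 0.006],
    [10, -16, -9.5, 0, -0.004, 0.006],
    [12, -19.2, -9.5, 0, -0.004, 0.006],
    [13.5, -21.5, -9.5, 0, -0.004, 0.006],
    [14, -22.2, -9.5, 0, -0.004, 0.006],
    [14, -22.2, -9.5, 0, -0.004, 0.006],
    [14, -22.2, -9.5, 0, -0.004, 0.006],
    [14, -22.2, -9.5, 0, -0.004, 0.006],
  ],
)

```text
time_s: 24.75
tool_pos: [0.6012, -0.0299, 0.0986]
ee_rot: [[0.997, -0.081, -0.001], [-0.081, -0.997, -0.002], [-0.001, 0.002, -1.0]]
ft_force: [-0.3, -0.2, -0.8]
width: 0.0239
```

Run:
```python
from h import *
o,p,W=look()
for r in spotter.trace("core_red",p)[:2]: print(r["score"],np.nanpercentile(W[r["region"]],[2,50,98],axis=0))
for r in spotter.trace("pad_1",p): print(round(r["score"],2),*top(W,r["region"],.015,.006))
print(go(.6028,-.0281,.016,-4.6))
```

```text
t 24.75 tcp [ 0.6012 -0.0299  0.0986] w 0.023904600346407106 yaw -4.647167461372698
0.6 [[ 0.5908 -0.0404  0.1024]
 [ 0.6017 -0.0228  0.1474]
 [ 0.6122 -0.0176  0.1492]]
0.45 [[ 0.5825 -0.0472  0.0137]
 [ 0.602  -0.027   0.0152]
 [ 0.6211 -0.008   0.0166]]
0.87 1144 [0.6089 0.0467 0.0226] [0.6069 0.0472 0.0152]
0.86 1641 [ 0.602  -0.0281  0.0224] [ 0.6019 -0.0269  0.0152]
0.67 850 [0.6153 0.1203 0.0214] [0.6122 0.1097 0.0152]
[ 0.1207 -0.2149  8.2992  0.0014  0.0001 -0.0016]
```

>>> apply_moves(
  steps=[
    [0.1, -0.2, 2, 0, 0, 0],
    [0.1, -0.2, 5, 0, 0, 0],
    [0.1, -0.2, 7, 0, 0, 0],
    [0.1, -0.2, 8, 0, 0, 0],
    [0.1, -0.2, 8.3, 0, 0, 0],
    [0.1, -0.2, 8.3, 0, 0, 0],
    [0.1, -0.2, 8.3, 0, 0, 0],
  ],
)

```text
time_s: 25.48
tool_pos: [0.603, -0.0289, 0.0168]
ee_rot: [[0.997, -0.083, 0.001], [-0.083, -0.997, -0.002], [0.002, 0.002, -1.0]]
ft_force: [0.5, 0.6, -0.1]
width: 0.0236
```

>>> apply_moves(
  steps=[
    [0, 0, 0, 0, 0, 0],
    [0, 0, 0, 0, 0, 0],
    [0, 0, 0, 0, 0, 0],
    [0, 0, 0, 0, 0, 0],
  ],
  jaw=-0.3,
)

```text
time_s: 25.82
tool_pos: [0.6035, -0.029, 0.0174]
ee_rot: [[0.997, -0.083, 0.003], [-0.083, -0.997, -0.002], [0.003, 0.002, -1.0]]
ft_force: [-0.1, -0.4, 0.2]
width: 0.056
```

>>> apply_moves(
  steps=[
    [0, 0, -2, 0, 0, 0],
    [0, 0, -5, 0, 0, 0],
    [0, 0, -9, 0, 0, 0],
    [-3, 0, -13, 0, 0, 0],
    [-7, 0, -15, 0, 0, 0],
    [-11, 0, -16, 0, 0, 0],
    [-11, 0, -16, 0, 0, 0],
    [-11, 0, -16, 0, 0, 0],
    [-11, 0, -16, 0, 0, 0],
  ],
)

```text
time_s: 26.57
tool_pos: [0.4937, -0.0196, 0.1775]
ee_rot: [[0.997, -0.083, 0.005], [-0.083, -0.997, -0.002], [0.005, 0.002, -1.0]]
ft_force: [0.3, -0.5, 0.2]
width: 0.0556
```

Run:
```python
from h import *
o,p,W=look()
H=dict(core_pale=.045,core_grey=.051,core_dark=.057,core_red=.065)
for c in("wrist","top"):
    if c=="top": p=viewer.read_camera("top");W=world(p);cv2.imwrite("pics/t5.png",cv2.resize(p["img"][130:260,120:400],None,fx=2.8,fy=2.8))
    for t,z in H.items():
        for r in spotter.trace(t,p):
            a=top(W,r["region"],z,.004)
            if a[0]>20: print(c,t,round(r["score"],2),*a)
p=viewer.read_camera("scene");cv2.imwrite("pics/s5.png",cv2.resize(p["img"][130:300,100:400],None,fx=2.6,fy=2.6))
for c in spotter.spot_point("beaker",p): print(c["xyz"])
```

```text
t 26.5667 tcp [ 0.4937 -0.0196  0.1775] w 0.055598322725044724 yaw -4.745470675010712
wrist core_grey 0.85 675 [0.6157 0.1193 0.013 ] [0.6152 0.1192 0.0511]
wrist core_dark 0.56 546 [0.6092 0.0467 0.0128] [0.6086 0.047  0.057 ]
wrist core_red 0.92 437 [ 0.6026 -0.0291  0.0124] [ 0.6021 -0.0284  0.0651]
top core_pale 0.59 53 [0.6221 0.1958 0.0125] [0.6232 0.1956 0.0447]
top core_grey 0.65 44 [0.6151 0.1181 0.0119] [0.6136 0.1189 0.0511]
top core_red 0.48 38 [ 0.6048 -0.029   0.0103] [ 0.6048 -0.0279  0.0657]
[0.5491, -0.3662, -0.0007]
```

View pics/s5.png

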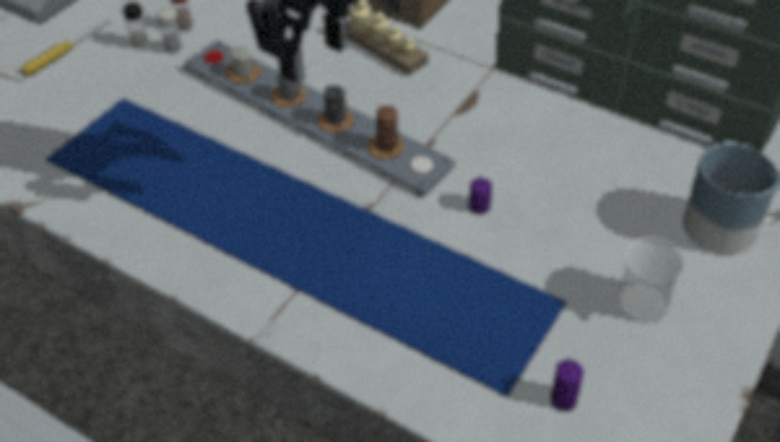

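View pics/t5.png

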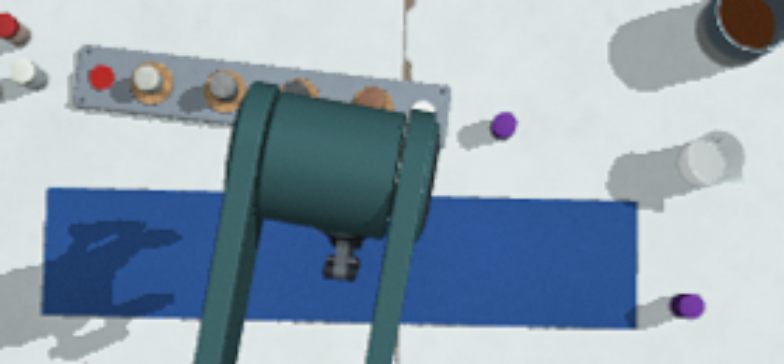

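Both views show pale next to the red dot, then grey, dark and red next to the white dot. All four are upright on their pads, and the arm is clear. Handing in.

```bash
python3 -c "
from h import *
print(bot.job_done())"
```

```text
the job is handed in; nothing more can be done
None
```

The job is handed in after about 27 s of robot time. All four cores stand upright and released on their pads: pale on pad_4 beside the red dot, grey on pad_3, dark on pad_2, and red on pad_1 beside the white dot.

**Last checks:**
- **Position:** the wrist camera put grey, dark and red within about 2 mm of their pad centres. The overhead camera put pale within about 1 mm of its pad centre. It read grey about 3 mm and red about 2 mm off centre. In the last look pale was measured only from overhead and dark only by the wrist camera.
- **Height:** each core's top was at the height it should have standing upright on its pad.
- **Left alone:** the beaker measured where it stood at the start, within the cameras' accuracy. I did not go near either purple look-alike.

**What went wrong on the way:** the first grip on pale closed just above it. The fingers end about 20 mm short of the reported TCP, which disagrees with the description. The shut fingers pressed on the core with about 25 N, but it did not move. I confirmed the offset with a touch on the mat, at about 27 N, and allowed for it in all four grips.

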